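# Re-aim the carton guide arm and lock its clamp

## Robot

A 6-joint arm with a two-finger parallel gripper is mounted at the origin on the work surface. World frame = base frame: x ahead of the robot, y to its left, z up, the work surface at z = 0. Lengths are in m, angles in rad, forces in N, time in s.
With the tool pointing down it reaches from about 0.3 to 0.825 m from the base axis. Payload 5.4 kg.
Tool frame: the origin (TCP) lies at the centre of the arm's flange, where the gripper is bolted on; the fingertips stand 190 mm ahead of it and the grasp point (between the pads) lies 171 mm ahead of it; y points along the fingers, z is the direction in which the jaws open and shut, and the axes are right-handed (so a half turn about y gives the same grasp; the last joint's range is limited). The gripper opens to 92 mm and grips with 3 to 60 N. Pads are 20 mm wide; open, the fingers measure 128 mm over their backs; the gripper's body (75 mm by 189 mm) begins 69 mm behind the grasp point.
Start: joints at [-1.314, 0.158, 1.597, -0, 1.386, -0.21], TCP at [0.259, -0.513, 0.405] pointing down, gripper open.
Joint ranges: [-2.91, 2.91], [-0.94, 2.29], [0.18, 2.7], [-1.29, 4.43], [0.17, 2.64], [-3, 3]. Speed limits (rad/s): [2.57, 2.57, 3.14, 3.14, 3.14, 3.14].

## Interface

Orientations are given as a 3x3 rotation matrix whose columns are the frame's x, y, z axes.
In Python, from plant import * gives the robot as it stands.
- The arm moves only by the tool drive_tool, never from a script. Its argument "plan" is a list of rows, each a list of 7 numbers: the opening, from 0 (shut) to 1 (fully open), then the shift along the tool's x, y, z in mm, then the turn, a rotation vector about the tool's x, y, z in rad. In form: [[claw, tx, ty, tz, ax, ay, az], ...]. A call has 1 to 5 rows; each row shifts and turns the commanded pose from where the row before left it, along the tool's axes as they then stand; what a row does not reach is not made up. A row lasts 1/8 s, in which the tool goes at most 62.5 mm and 10.7 degrees, less where a joint would pass 70% of its speed; a pose out of reach is approached as far as the arm can. A call with a gripper value outside its range is refused whole. The fingers move at their own pace and stop on an object; "newtons" is the grip in N (left out, the last holds). Time passes only in rows, so rows that do not move let the fingers close. It gives the time, the measured TCP pose, the force and the opening at its end, in the units of the state.
- observe(): the state, without advancing time (a new reading comes with each control period).
- get_image(name): name is "scene" or "side" or "wrist"; returns the picture (420x560x3 uint8, red, green, blue); there is no depth.
- camera_model(name): a dict with "fovy" (degrees; the focal length in pixels is half the picture's height over the tangent of half this angle, whatever the lens; pixels are square), "cx", "cy" (the principal point, pixels), "R" (3x3) and "t" (3): a world point X has camera coordinates R X + t. Camera axes: x right, y down, z forward; pixel columns grow to the right and rows downward; lengths in m; the calibration is good to about 2 mm. A picture is of the moment at which its call begins: read the wrist's pose just before it. camera_model takes no time and is no camera call; for the wrist camera it gives the pose at the moment of the call.
- sign_off(): hands the job in, once; it reports no verdict.
Trained networks look in the newest picture that a camera, given by its name, has taken for a name from the list of things; names that differ only in an ending like _2 or _b are one class to them, and where a whole thing is asked for, a point or a joint stands for the part that bears it (a point fixed in the world has none). Each returns a list of dicts, best first, with "p" (0 to 1); they miss things now and then, are a little off and sometimes report something else, mostly with a low value. They report only what shows in the picture. A call takes as long as a camera call.
- recognise(camera, label): "pixel" ([column, row] in pixels, amid what is visible of it).
- regions_of(camera, label): "pixels" (420x560 bool, what is visible of it) and "pixel" ([column, row] in pixels, amid what is visible of it).
The state is a dict: "time": time; "joints": joint angles; "qd": joint speeds; "effort": joint torques, N m; "tool_pos": TCP position; "ee_rot": TCP orientation; "wrist_force": force on the tool from outside, world axes, zero at the start; "torque": the same for the moment, N m; "opening": finger opening in m.
Only numpy, scipy, OpenCV 4.12 (cv2) and the standard library are available. Lean on these libraries where they do the work, as an engineer would, in place of code of your own. Each camera call takes 0.05 s, during which the arm holds its last target.

## Task

At the divert station on the packing bench, back off the clamp lever just enough to free the guide arm (never more than a third of a turn), swing the arm until it points straight at the middle of the square lane post, and turn the lever back until the clamp is fully tight again with the arm still on the post. Leave the carton and everything else on the bench where it is.

Things in the scene. Friction and masses are not known exactly. Their poses are not given: they have to be found in the camera images.
- pivot (a point): Vertical pivot axis of the divert station, at the top of its fixed steel plate (360 x 380 mm, 10 mm thick). A dark pedestal here carries the arm's hub (100 mm across, top 70 mm above the bench), a clamp collar and the clamp lever. x axis: the station's forward direction, from the pivot to between the two lane posts; z up.
- guide (a joint): Angle (rad) of the guide arm about the pivot, 0 = along the pivot frame's x axis, growing anticlockwise seen from above; stops at -1.05 and 1.05. Held by the clamp (over 2 N m) while the lever is tight, free with slight friction (about 0.15 N m) when the lever is at 1.0 or more.
- guide_grip (a point): Point on the top edge of the guide arm's upright aluminium blade, 140 mm from the pivot axis and 100 mm above the bench. The blade runs radially from the hub to 190 mm from the axis, is 12 mm thick, and stands from 35 to 100 mm above the bench, so it can be pinched across its thickness from above. x axis points outward along the blade, y across it.
- guide_tip (a point): Centre of the outer end of the blade, 190 mm from the pivot axis, 70 mm above the bench; x axis points outward along the blade, y across it.
- lever (a joint): Clamp lever angle (rad) about the pivot: 0 = fully tight at its stop (lever then points 112 degrees anticlockwise from the pivot frame's x, from above), growing anticlockwise from above as it backs off. Starts at 0 to 0.12. Grip fades up to 1.0, arm free beyond; over 2.1 is too far. Stays where left (friction 0.55 N m); final tightening takes 1 N m, 10 N at the knob. Tight is below 0.2.
- lever_knob (a point): Centre of the top face of the lever's upright round black knob: 28 mm diameter, 45 mm tall, 95 mm from the pivot axis, top 158 mm above the bench. The knob is fixed to the lever, whose bar (14 mm) joins it at its foot, so fingers may take the upper 35 mm. x axis points outward along the lever.
- square_post: The square lane post: steel, 36 mm square with a 44 mm square cap, fixed to the plate; origin at the centre of its foot (10 mm above the bench), top 86 mm above the bench, about 250 mm from the pivot on either side. This is the one to point at.
- round_post: The round lane post: steel, 40 mm diameter with a 48 mm round cap, same height, fixed; origin at the centre of its foot. Not the one to point at.
- carton: Small closed cardboard carton 70 x 55 x 50 mm, loose on the plate between the two posts; origin at the centre of its underside. Leave alone.
- tape_roll: Roll of tape 100 mm across, 48 mm tall, lying on the bench; origin at the centre of its underside. Leave alone.
- tape_gun: Hand tape dispenser, grey with wooden handle, 190 mm long and 82 mm tall; origin under the rear of its base. Leave alone.
- slips: Banded bundle of paper slips 150 x 110 x 22 mm; origin at the centre of its underside. Leave alone.
- tape_measure: Grey tape measure 65 x 34 x 62 mm; origin at the centre of its underside. Leave alone.
- spray: White plastic bottle 60 mm across, 160 mm tall; origin at the centre of its underside. Leave alone.
- wrench: Open-ended steel wrench 180 mm long lying on the bench, not needed; origin at about its middle. Leave alone.

How it is judged:
By the outcome, as a careful person would: the job done as asked, in the order asked, and still so for the second after the job is handed in, with the robot touching nothing.
It also fails if it takes over 72 s, if anything falls off the work surface, if the arm or the gripper's body presses on something with over 40 N, if the wrist force passes 120 N, or if a joint passes its speed limit or range.

## Working session

There is one attempt and no reset: what is moved stays moved. The work goes in short steps, Python scripts to look and compute and a tool call to move; the robot and the scene stay as the last step left them, time stands still between calls to the robot, and variables do not carry over. Pictures are saved under pics/ and viewed, and the job is handed in when it is done.

Besides the shell and the picture viewer there is one more tool, called after ">>>" by a JSON object that holds its "method" and its "body". drive_tool: Moves the arm, as the interface text tells. Its arguments: {"type":"object","properties":{"plan":{"type":"array","items":{"type":"array","items":{"type":"number"}}},"newtons":{"type":"number"}},"required":["plan"]}

```bash
ls; mkdir -p pics
python3 - <<'E'
from plant import *
import cv2,numpy as np
s=observe();print(s)
for n in ["scene","side","wrist"]:
    m=camera_model(n);print(n,m)
    cv2.imwrite(f"pics/{n}0.png",get_image(n)[:,:,::-1])
print(observe()['time'])
E
```

```text
pics
{'time': 0.0, 'joints': array([-1.31407309e+00,  1.59041947e-01,  1.59820115e+00,  8.98491853e-06,
        1.38615813e+00, -2.10128582e-01]), 'qd': array([ 1.29479884e-03,  7.25863394e-04,  1.03914030e-03,  5.62517420e-05,
        2.57718342e-04, -6.49454518e-04]), 'effort': array([-2.24856427e-03, -3.85570943e+01, -3.22111559e+01,  6.98464341e-02,
        3.77976266e-02, -1.37313377e-04]), 'tool_pos': array([ 0.25869296, -0.51322276,  0.40373814]), 'ee_rot': array([[-8.92990468e-01, -4.50677541e-04,  4.50075351e-01],
       [-4.50075412e-01,  1.75154702e-03, -8.92988833e-01],
       [-3.85878127e-04, -9.99998364e-01, -1.76695367e-03]]), 'wrist_force': array([-0.65991248, -0.17203376, -0.64096093]), 'torque': array([ 0.01571129, -0.05275426,  0.0043267 ]), 'opening': 0.09202382904250443}
scene {'fovy': 49.91747604174114, 'cx': 283.39721992260183, 'cy': 209.93715919917895, 'R': array([[ 0.59774111,  0.80160909, -0.01133324],
       [ 0.58514212, -0.44590297, -0.67733245],
       [-0.54800937,  0.39823789, -0.73558977]]), 't': array([-0.30018874, -0.21506025,  1.75598759])}
side {'fovy': 43.56774099984373, 'cx': 282.93829394029973, 'cy': 205.1216497792147, 'R': array([[-0.93494453, -0.35453732, -0.01349153],
       [-0.25029952,  0.68605679, -0.68313705],
       [ 0.25145354, -0.63531832, -0.73016556]]), 't': array([0.49289858, 0.2245211 , 1.55639731])}
wrist {'fovy': 65.42903225652337, 'cx': 273.9893247877768, 'cy': 207.5191917677554, 'R': array([[ 0.45004671, -0.89300058, -0.00281553],
       [-0.85820744, -0.43337922,  0.27506807],
       [-0.24685614, -0.12137717, -0.96142063]]), 't': array([-0.57413056, -0.03163067,  0.39252251])}
0.15
```

View pics/scene0.png

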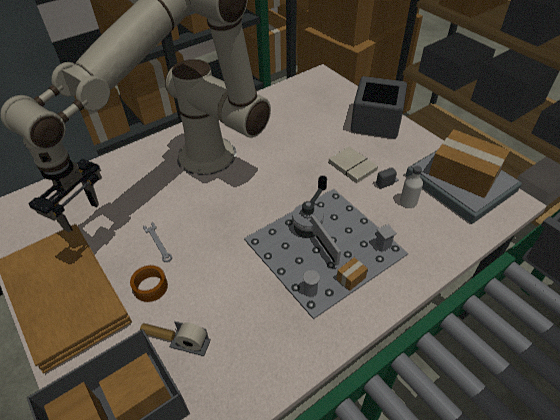

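View pics/side0.png

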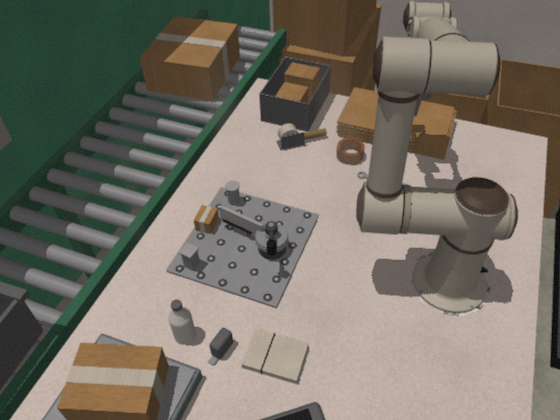

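View pics/wrist0.png

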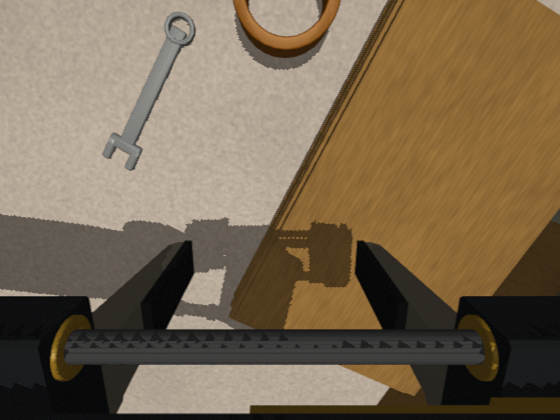

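Scene view: knob near (322,183), hub (308,215), blade running to about (336,262), square post (385,237), round post (311,283), carton (352,273). The side view agrees. Next step is triangulating these.

```bash
cat > h.py <<'E'
from plant import *
import numpy as np, cv2
def proj(m,X):
    c=m['R']@np.asarray(X,float)+m['t']; f=210/np.tan(np.radians(m['fovy']/2))
    return np.array([m['cx']+f*c[0]/c[2], m['cy']+f*c[1]/c[2]])
def ray(m,p):
    f=210/np.tan(np.radians(m['fovy']/2))
    d=m['R'].T@np.array([(p[0]-m['cx'])/f,(p[1]-m['cy'])/f,1.]); return -m['R'].T@m['t'], d/np.linalg.norm(d)
def onz(m,p,z):
    o,d=ray(m,p); return o+d*(z-o[2])/d[2]
def tri(ms,ps):
    A=np.zeros((3,3));b=np.zeros(3);rs=[ray(m,p) for m,p in zip(ms,ps)]
    for o,d in rs:
        P=np.eye(3)-np.outer(d,d);A+=P;b+=P@o
    x=np.linalg.solve(A,b); return x,[np.linalg.norm((np.eye(3)-np.outer(d,d))@(x-o)) for o,d in rs]
E
python3 - <<'E'
from h import *
cs={n:camera_model(n) for n in ["scene","side"]}
for l in ["pivot","lever_knob","guide_grip","guide_tip","square_post","round_post","carton"]:
    r={n:recognise(n,l) for n in cs}
    print(l,{n:[(np.round(d['pixel'],1),round(d['p'],2)) for d in r[n][:2]] for n in cs})
    if all(r.values()):
        x,e=tri([cs[n] for n in cs],[r[n][0]['pixel'] for n in cs]);print(np.round(x,4),np.round(e,4))
print(observe()['time'])
for n,(a,b,c,d) in {"scene":(235,170,415,320),"side":(160,170,325,305)}.items():
    im=cv2.imread(f"pics/{n}0.png")[b:d,a:c]; im=cv2.resize(im,None,fx=4,fy=4,interpolation=cv2.INTER_CUBIC)
    cv2.imwrite(f"pics/{n}0z.png",cv2.convertScaleAbs(im,alpha=1.5))
E
```

```text
pivot {'scene': [(array([321., 247.]), 0.95), (array([324.7, 238.1]), 0.46)], 'side': [(array([248.2, 248.4]), 0.93)]}
[ 0.6119  0.0762 -0.0188] [0.005 0.005]
lever_knob {'scene': [(array([315.8, 195. ]), 0.59)], 'side': [(array([349.6, 147.1]), 0.65), (array([272.5, 240.1]), 0.57)]}
[ 0.4837 -0.0288  0.2903] [0.1479 0.1479]
guide_grip {'scene': [(array([323.3, 239. ]), 0.57)], 'side': [(array([241.1, 221.7]), 0.95)]}
[0.6423 0.0518 0.0714] [0.0032 0.0032]
guide_tip {'scene': [(array([323.9, 240.1]), 0.83)], 'side': [(array([244.9, 223.7]), 0.82)]}
[0.6361 0.0525 0.0623] [0.0028 0.0028]
square_post {'scene': [(array([383.3, 238.4]), 0.65)], 'side': [(array([188.1, 256.5]), 0.78)]}
[0.742  0.2152 0.0499] [0.0056 0.0056]
round_post {'scene': [(array([309.7, 281.4]), 0.89)], 'side': [(array([231.8, 190.7]), 0.64), (array([241.7, 223.6]), 0.58)]}
[ 0.7311 -0.0721  0.06  ] [0.0038 0.0038]
carton {'scene': [(array([354.6, 272. ]), 0.58)], 'side': [(array([208.2, 218.8]), 0.6)]}
[0.7671 0.0577 0.0394] [0.0058 0.0058]
0.85
```

View pics/scene0z.png

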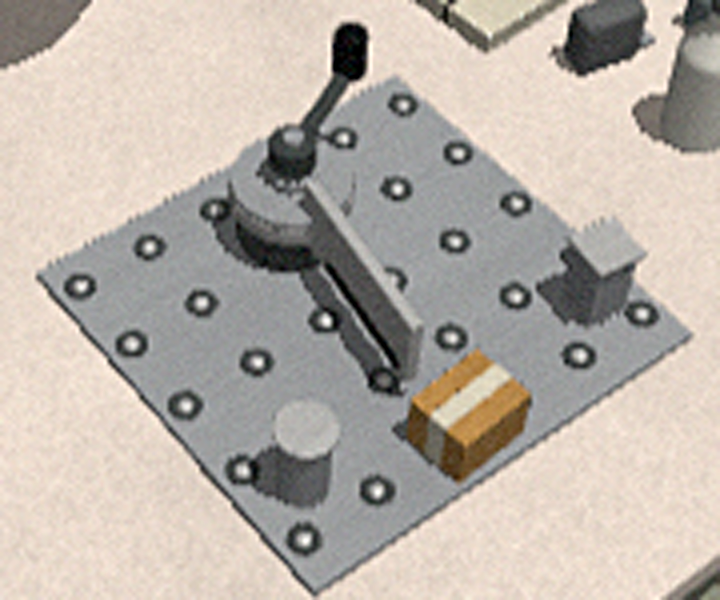

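View pics/side0z.png

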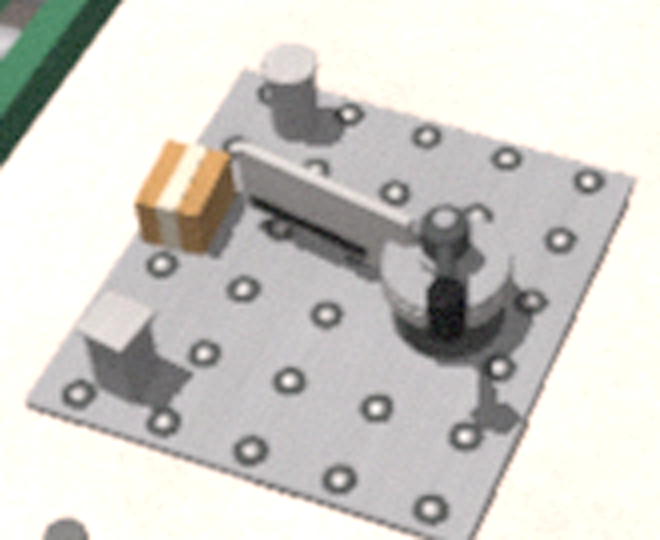

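Run:
```python
from h import *
S,D=camera_model("scene"),camera_model("side")
s=lambda x,y:(235+(x+.5)/4-.5,170+(y+.5)/4-.5); d=lambda x,y:(160+(x+.5)/4-.5,170+(y+.5)/4-.5)
P={"knob":((350,32),(446,285),.158),"cap":((293,137),(446,218),None),"sq":((606,245),(117,320),.086),"rd":((307,428),(290,64),.086),
"bladeend":((415,325),(241,149),.1)}
for k,(a,b,z) in P.items():
    x,e=tri([S,D],[s(*a),d(*b)]);print(k,np.round(x,4),np.round(e,4), [np.round(onz(m,p,z),4)[:2] for m,p in ((S,s(*a)),(D,d(*b)))] if z else "")
for c in [(393,77),(692,335),(315,593),(38,275)]: print('S',np.round(onz(S,s(*c),.01),4))
for c in [(28,403),(245,70),(635,180)]: print('D',np.round(onz(D,d(*c),.01),4))
```

```text
knob [0.499  0.1586 0.1597] [0.0009 0.0009] [array([0.4968, 0.1595]), array([0.5003, 0.158 ])]
cap [0.5347 0.0729 0.1239] [0.0005 0.0005] 
sq [0.7388 0.2162 0.084 ] [0.0006 0.0006] [array([0.7393, 0.2144]), array([0.7383, 0.2179])]
rd [ 0.7306 -0.0707  0.0838] [0.0005 0.0005] [array([ 0.7314, -0.0719]), array([ 0.7299, -0.0684])]
bladeend [0.7181 0.0414 0.0999] [0.0021 0.0021] [array([0.7164, 0.0402]), array([0.7197, 0.0428])]
S [0.4488 0.2596 0.01  ]
S [0.8067 0.257  0.01  ]
S [ 0.8032 -0.1198  0.01  ]
S [ 0.447  -0.1169  0.01  ]
D [0.8027 0.2623 0.01  ]
D [ 0.8015 -0.116   0.01  ]
D [ 0.4439 -0.1098  0.01  ]
```

```bash
cat >> h.py <<'E'
def yaw(s): return np.degrees(np.arctan2(s['ee_rot'][1,2],s['ee_rot'][0,2]))
def rows(target,zy,n,s=None,pos=None,y0=None):
    """n rows from current pose to TCP target (m) / z-axis yaw zy (deg), tool down"""
    s=s or observe(); p=s['tool_pos'] if pos is None else np.array(pos); y=yaw(s) if y0 is None else y0
    dp=(np.array(target)-p)/n; dy=(zy-y)/n
    for i in range(n):
        a=np.radians(y+i*dy); z=np.array([np.cos(a),np.sin(a),0]); x=np.array([np.sin(a),-np.cos(a),0])
        print(np.round([dp@x*1000,-dp[2]*1000,dp@z*1000],1), 'turn y',round(-np.radians(dy),4))
def show():
    s=observe(); print('t',round(s['time'],2),'p',np.round(s['tool_pos'],4),'yaw',round(yaw(s),2),'op',round(s['opening'],4),'F',np.round(s['wrist_force'],1),'q',np.round(s['joints'],2),'tilt',np.round(s['ee_rot'][:,1],3)); return s
E
python3 -c "
from h import *
show(); rows([.666,.074,.45],22.6,15)"
```

```text
t 0.85 p [ 0.2587 -0.5135  0.4047] yaw -63.25 op 0.0919 F [ 0.3 -0.1  0. ] q [-1.31  0.16  1.6  -0.    1.39 -0.21] tilt [-0. -0. -1.]
[-41.9  -3.  -22.8] turn y -0.0999
[-43.9  -3.  -18.5] turn y -0.0999
[-45.6  -3.  -14. ] turn y -0.0999
[-46.7  -3.   -9.4] turn y -0.0999
[-47.4  -3.   -4.7] turn y -0.0999
[-47.7  -3.    0.1] turn y -0.0999
[-47.4  -3.    4.8] turn y -0.0999
[-46.7  -3.    9.5] turn y -0.0999
[-45.5  -3.   14.1] turn y -0.0999
[-43.9  -3.   18.6] turn y -0.0999
[-41.8  -3.   22.9] turn y -0.0999
[-39.3  -3.   26.9] turn y -0.0999
[-36.4  -3.   30.7] turn y -0.0999
[-33.2  -3.   34.2] turn y -0.0999
[-29.6  -3.   37.4] turn y -0.0999
```

>>> {"method": "drive_tool", "body": {"plan": [[1,-42,-3,-23,0,-0.1,0],[1,-44,-3,-18.5,0,-0.1,0],[1,-45.5,-3,-14,0,-0.1,0],[1,-46.5,-3,-9.5,0,-0.1,0],[1,-47.5,-3,-4.5,0,-0.1,0]]}}

```text
time: 1.48
tool_pos: [0.395, -0.3161, 0.42]
ee_rot: [[-0.565, 0.0, 0.825], [-0.825, -0.0, -0.565], [0.0, -1.0, 0.001]]
wrist_force: [0.8, -1.2, 0.0]
opening: 0.0917
```

>>> {"method": "drive_tool", "body": {"plan": [[1,-47.5,-3,0,0,-0.1,0],[1,-47.5,-3,5,0,-0.1,0],[1,-46.5,-3,9.5,0,-0.1,0],[1,-45.5,-3,14,0,-0.1,0],[1,-44,-3,18.5,0,-0.1,0]]}}

```text
time: 2.1
tool_pos: [0.5304, -0.1202, 0.435]
ee_rot: [[-0.101, 0.0, 0.995], [-0.995, -0.0, -0.101], [0.0, -1.0, 0.001]]
wrist_force: [0.5, -0.7, -0.2]
opening: 0.0921
```

>>> {"method": "drive_tool", "body": {"plan": [[1,-42,-3,23,0,-0.1,0],[1,-39.5,-3,27,0,-0.1,0],[1,-36.5,-3,30.5,0,-0.1,0],[1,-33,-3,34,0,-0.1,0],[1,-29.5,-3,37.5,0,-0.1,0]]}}

```text
time: 2.72
tool_pos: [0.6659, 0.076, 0.4498]
ee_rot: [[0.389, 0.0, 0.921], [-0.921, -0.0, 0.389], [0.0, -1.0, 0.0]]
wrist_force: [-0.1, -0.1, -0.0]
opening: 0.0916
```

Run:
```python
from h import *
show(); m=camera_model('wrist')
cv2.imwrite('pics/w1.png',get_image('wrist')[:,:,::-1])
np.savez('w1.npz',**m); show(); rows([.666,.074,.45],22.6,1)
```

```text
t 2.73 p [0.6659 0.076  0.4498] yaw 22.88 op 0.0916 F [-0.1 -0.1 -0. ] q [-0.07  0.38  1.24 -0.    1.52 -0.47] tilt [ 0. -0. -1.]
t 2.77 p [0.6673 0.0803 0.4494] yaw 23.28 op 0.0919 F [-3.4  2.6 -1.2] q [-0.06  0.39  1.24  0.    1.52 -0.47] tilt [ 0.002  0.003 -1.   ]
[ 5.3 -0.6 -3.7] turn y 0.0118
```

Run:
```python
from h import *
m=camera_model('wrist')
cv2.imwrite('pics/w2.png',get_image('wrist')[:,:,::-1])
m2=camera_model('wrist'); print(np.abs(m['t']-m2['t']).max())
np.savez('w2.npz',**m); show()
```

```text
0.001814050346836682
t 2.83 p [0.6664 0.0782 0.4491] yaw 23.01 op 0.0919 F [-0.2  0.6 -0.6] q [-0.06  0.38  1.24  0.    1.52 -0.46] tilt [ 0.     0.001 -1.   ]
```

View pics/w2.png

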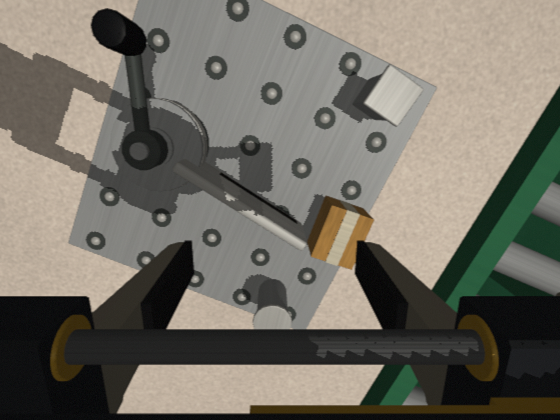

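Wrist view: knob about (112,27), lever hub cap (144,147), blade from (180,165) to (305,245), square cap (395,96), carton (341,232). I'll take a settled picture and zoom in.

Run:
```python
from h import *
m=camera_model('wrist')
I=get_image('wrist')[:,:,::-1]
m2=camera_model('wrist'); print(np.abs(m['t']-m2['t']).max())
np.savez('w3.npz',**m); cv2.imwrite('pics/w3.png',I)
a=cv2.resize(I[0:270,70:440],None,fx=2.1,fy=2.1,interpolation=cv2.INTER_CUBIC); cv2.imwrite('pics/w3z.png',cv2.convertScaleAbs(a,alpha=1.4))
print(a.shape)
```

```text
0.001346185040853154
(567, 777, 3)
```

View pics/w3z.png

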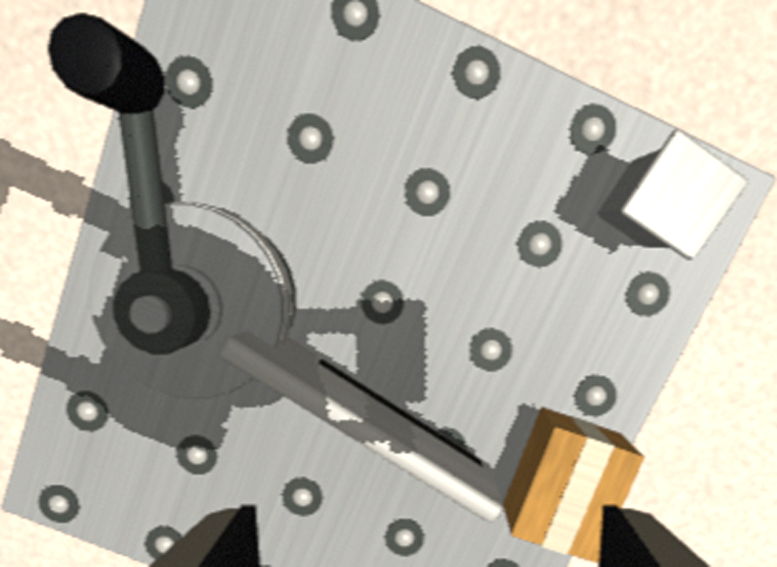

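Run:
```python
from h import *
m=dict(np.load('w3.npz'))
c=lambda x,y:(70+(x+.5)/2.1-.5,(y+.5)/2.1-.5)
for k,(p,z) in {"knob":((86,54),.158),"cap":((150,313),.124),"hub":((190,302),.07),"sq":((684,195),.086),"bl_in":((235,345),.1),"bl_out":((491,509),.1)}.items():
    print(k,np.round(onz(m,c(*p),z),4))
show()
```

```text
knob [0.499  0.1606 0.158 ]
cap [0.535  0.0734 0.124 ]
hub [0.5345 0.0734 0.07  ]
sq [0.7392 0.216  0.086 ]
bl_in [0.5691 0.0687 0.1   ]
bl_out [0.7175 0.0398 0.1   ]
t 2.88 p [0.6657 0.0764 0.4491] yaw 22.84 op 0.0921 F [-0.2  0.9 -0.7] q [-0.07  0.38  1.24  0.    1.52 -0.46] tilt [-0.  0. -1.]
```

```bash
python3 -c "
from h import *
show(); rows([.4986,.161,.40],22.4,4)"
```

```text
t 2.88 p [0.6657 0.0764 0.4491] yaw 22.84 op 0.0921 F [-0.2  0.9 -0.7] q [-0.07  0.38  1.24  0.    1.52 -0.46] tilt [-0.  0. -1.]
[-35.7  12.3 -30.3] turn y 0.0019
[-35.7  12.3 -30.4] turn y 0.0019
[-35.6  12.3 -30.4] turn y 0.0019
[-35.5  12.3 -30.5] turn y 0.0019
```

>>> {"method": "drive_tool", "body": {"plan": [[1,-35.5,12,-30.5,0,0.002,0],[1,-35.5,12,-30.5,0,0.002,0],[1,-35.5,12,-30.5,0,0.002,0],[1,-35.5,12,-30.5,0,0,0],[1,0,0,0,0,0,0]], "newtons": 20}}

```text
time: 3.5
tool_pos: [0.4951, 0.1593, 0.4]
ee_rot: [[0.381, -0.004, 0.925], [-0.925, -0.0, 0.381], [-0.001, -1.0, -0.004]]
wrist_force: [0.8, -0.1, 0.1]
opening: 0.092
```

```bash
python3 -c "
from h import *
show(); rows([.4986,.161,.317],22.4,3)"
```

```text
t 3.5 p [0.4951 0.1593 0.4   ] yaw 22.38 op 0.092 F [ 0.8 -0.1  0.1] q [ 0.08  0.02  1.75 -0.    1.37 -0.31] tilt [-0.004 -0.    -1.   ]
[-0.1 27.7  1.3] turn y -0.0001
[-0.1 27.7  1.3] turn y -0.0001
[-0.1 27.7  1.3] turn y -0.0001
```

>>> {"method": "drive_tool", "body": {"plan": [[1,0,28,1,0,0,0],[1,0,28,1,0,0,0],[1,0,27,1,0,0,0],[1,0,0,0,0,0,0]]}}

```text
time: 4.0
tool_pos: [0.5007, 0.159, 0.3172]
ee_rot: [[0.379, -0.004, 0.926], [-0.926, -0.001, 0.379], [-0.001, -1.0, -0.004]]
wrist_force: [0.8, -0.5, -0.0]
opening: 0.0917
```

```bash
python3 -c "
from h import *
show(); rows([.4986,.161,.317],22.4,1)
cv2.imwrite('pics/s4.png',get_image('scene')[100:320,180:460,::-1].repeat(2,0).repeat(2,1)); show()
cv2.imwrite('pics/w4.png',get_image('wrist')[:,:,::-1])"
```

```text
t 4.0 p [0.5007 0.159  0.3172] yaw 22.24 op 0.0917 F [ 0.8 -0.5 -0. ] q [ 0.08  0.12  1.82 -0.    1.21 -0.31] tilt [-0.004 -0.001 -1.   ]
[-2.6  0.2 -1.2] turn y -0.0027
t 4.05 p [0.5013 0.1593 0.3188] yaw 22.26 op 0.0921 F [-0.   0.   0.7] q [ 0.08  0.12  1.82 -0.    1.21 -0.31] tilt [-0.001 -0.    -1.   ]
```

View pics/s4.png

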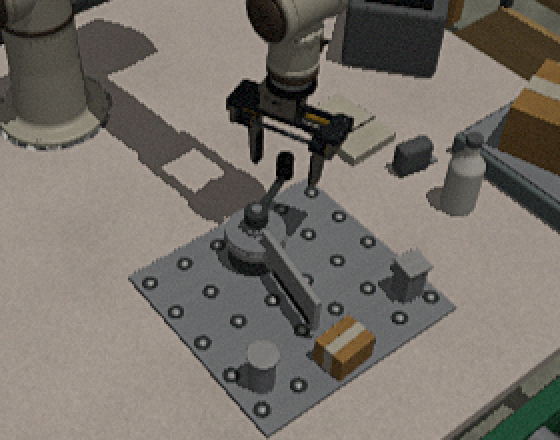

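View pics/w4.png

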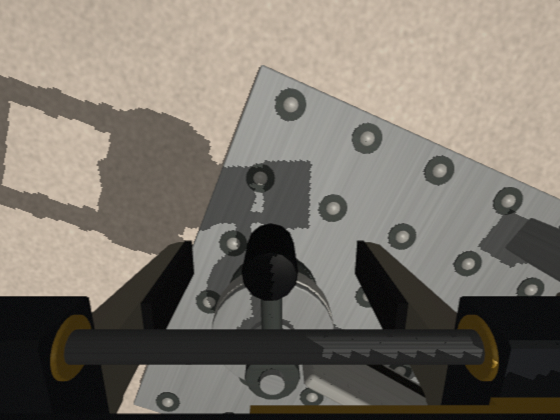

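The knob (270,260) sits between the jaws. I'll make a small correction and close.

>>> {"method": "drive_tool", "body": {"plan": [[0.6,-2.5,1,-1.5,0,0,0],[0,0,0,0,0,0,0],[0,0,0,0,0,0,0],[0,0,0,0,0,0,0],[0,0,0,0,0,0,0]], "newtons": 20}}

```text
time: 4.72
tool_pos: [0.4985, 0.162, 0.3178]
ee_rot: [[0.38, 0.0, 0.925], [-0.925, 0.0, 0.38], [0.0, -1.0, 0.0]]
wrist_force: [0.1, 0.7, -0.1]
opening: 0.0444
```

```bash
python3 -c "
from h import *
show()"
```

```text
t 4.72 p [0.4985 0.162  0.3178] yaw 22.35 op 0.0444 F [ 0.1  0.7 -0.1] q [ 0.08  0.11  1.83  0.    1.2  -0.31] tilt [ 0.  0. -1.]
```

>>> {"method": "drive_tool", "body": {"plan": [[0,0,0,0,0,0,0],[0,0,0,0,0,0,0],[0,0,0,0,0,0,0]]}}

```text
time: 5.1
tool_pos: [0.4982, 0.1619, 0.3176]
ee_rot: [[0.38, -0.001, 0.925], [-0.925, -0.0, 0.38], [-0.0, -1.0, -0.001]]
wrist_force: [-2.6, -1.3, 1.8]
opening: 0.0278
```

```bash
cat >> h.py <<'E'
P=np.array([.5348,.0732])
def arc(a0,a1,r,n,z,off=90):
    """rows along arc about P, from lever angle a0 to a1 deg (tool yaw = angle-off)"""
    for i in range(n):
        u0,u1=[np.radians(a0+(a1-a0)*k/n) for k in (i,i+1)]
        d=r*np.array([np.cos(u1)-np.cos(u0),np.sin(u1)-np.sin(u0)])
        a=u0-np.radians(off); print(np.round([1000*d@[np.sin(a),-np.cos(a)],1000*d@[np.cos(a),np.sin(a)]],2),'turn',-(u1-u0))
E
python3 -c "
from h import *
s=show(); d=s['tool_pos'][:2]-P; print(np.hypot(*d),np.degrees(np.arctan2(d[1],d[0])))
arc(112.4,180,.095,10,0)
print(np.round(P+.095*np.array([-1,0]),4))"
```

```text
t 5.1 p [0.4982 0.1619 0.3176] yaw 22.35 op 0.0278 F [-2.6 -1.3  1.8] q [ 0.08  0.11  1.83 -0.    1.2  -0.31] tilt [-0.001 -0.    -1.   ]
0.09590546435181409 112.40793923948057
[  0.66 -11.18] turn -0.11798425743481689
[  0.66 -11.18] turn -0.11798425743481644
[  0.66 -11.18] turn -0.11798425743481689
[  0.66 -11.18] turn -0.11798425743481644
[  0.66 -11.18] turn -0.11798425743481644
[  0.66 -11.18] turn -0.11798425743481689
[  0.66 -11.18] turn -0.11798425743481689
[  0.66 -11.18] turn -0.11798425743481689
[  0.66 -11.18] turn -0.11798425743481644
[  0.66 -11.18] turn -0.11798425743481644
[0.4398 0.0732]
```

>>> {"method": "drive_tool", "body": {"plan": [[0,0.7,0,-11.2,0,-0.118,0],[0,0.7,0,-11.2,0,-0.118,0],[0,0.7,0,-11.2,0,-0.118,0],[0,0.7,0,-11.2,0,-0.118,0],[0,0.7,0,-11.2,0,-0.118,0]]}}

```text
time: 5.72
tool_pos: [0.4555, 0.1269, 0.3177]
ee_rot: [[0.832, 0.0, 0.554], [-0.554, 0.001, 0.832], [-0.0, -1.0, 0.001]]
wrist_force: [0.0, 1.8, -0.3]
opening: 0.0276
```

```bash
python3 -c "
from h import *
s=show(); d=s['tool_pos'][:2]-P; print(np.hypot(*d),np.degrees(np.arctan2(d[1],d[0])))"
```

```text
t 5.72 p [0.4555 0.1269 0.3177] yaw 56.33 op 0.0276 F [ 0.   1.8 -0.3] q [ 0.01 -0.02  1.97  0.    1.2  -0.97] tilt [ 0.     0.001 -1.   ]
0.09577270907391633 145.8937405315389
```

>>> {"method": "drive_tool", "body": {"plan": [[0,0.7,0,-11.2,0,-0.118,0],[0,0.7,0,-11.2,0,-0.118,0],[0,0.7,0,-11.2,0,-0.118,0],[0,0.7,0,-11.2,0,-0.118,0],[0,0.7,0,-11.2,0,-0.118,0]]}}

```text
time: 6.35
tool_pos: [0.4393, 0.0741, 0.3176]
ee_rot: [[1.0, -0.002, -0.003], [0.003, 0.002, 1.0], [-0.002, -1.0, 0.002]]
wrist_force: [-2.6, 3.9, 1.6]
opening: 0.0272
```

>>> {"method": "drive_tool", "body": {"plan": [[0,0,0,0,0,0,0],[0,0,0,0,0,0,0]]}}

```text
time: 6.6
tool_pos: [0.4394, 0.0737, 0.3176]
ee_rot: [[1.0, -0.002, 0.003], [-0.003, -0.001, 1.0], [-0.002, -1.0, -0.001]]
wrist_force: [-5.8, -3.2, 3.6]
opening: 0.0276
```

```bash
python3 -c "
from h import *
s=show(); d=s['tool_pos'][:2]-P; print(np.hypot(*d),np.degrees(np.arctan2(d[1],d[0])))
cv2.imwrite('pics/s5.png',get_image('scene')[100:320,180:460,::-1].repeat(2,0).repeat(2,1)); show()"
```

```text
t 6.6 p [0.4394 0.0737 0.3176] yaw 89.84 op 0.0276 F [-5.8 -3.2  3.6] q [-0.11 -0.1   2.04 -0.    1.2  -1.67] tilt [-0.002 -0.001 -1.   ]
0.09537526805177778 179.71061577645412
t 6.65 p [0.4394 0.0737 0.3176] yaw 89.85 op 0.0277 F [-4.8 -1.6  3.4] q [-0.11 -0.1   2.04 -0.    1.2  -1.67] tilt [-0.002 -0.002 -1.   ]
```

View pics/s5.png

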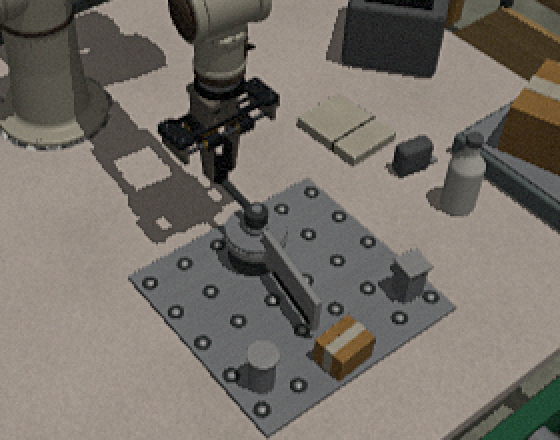

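Lever is at about 1.18 rad and the knob is still gripped. Next: release, lift, and move above the blade.

>>> {"method": "drive_tool", "body": {"plan": [[0.8,0,0,0,0,0,0],[0.8,0,0,0,0,0,0],[0.8,0,0,0,0,0,0],[0.8,0,-30,0,0,0,0],[0.8,0,-45,0,0,0,0]]}}

```text
time: 7.28
tool_pos: [0.4394, 0.0739, 0.3923]
ee_rot: [[1.0, -0.003, 0.001], [-0.001, 0.0, 1.0], [-0.003, -1.0, 0.0]]
wrist_force: [0.5, -0.1, -0.4]
opening: 0.073
```

```bash
python3 -c "
from h import *
show(); rows([.6724,.0472,.385],79.3,4)"
```

```text
t 7.28 p [0.4394 0.0739 0.3923] yaw 89.93 op 0.073 F [ 0.5 -0.1 -0.4] q [-0.11 -0.18  1.96  0.    1.37 -1.68] tilt [-0.003  0.    -1.   ]
[58.3  1.8 -6.6] turn y 0.0464
[58.5  1.8 -3.9] turn y 0.0464
[58.6  1.8 -1.2] turn y 0.0464
[58.6  1.8  1.5] turn y 0.0464
```

>>> {"method": "drive_tool", "body": {"plan": [[0.8,58.5,2,-6.5,0,0.046,0],[0.8,58.5,2,-4,0,0.046,0],[0.8,58.5,2,-1,0,0.046,0],[0.8,58.5,2,1.5,0,0.046,0],[0.8,0,0,0,0,0,0]]}}

```text
time: 7.9
tool_pos: [0.6753, 0.0466, 0.3806]
ee_rot: [[0.983, -0.004, 0.185], [-0.185, 0.0, 0.983], [-0.004, -1.0, -0.0]]
wrist_force: [-1.7, -0.3, 0.6]
opening: 0.0735
```

```bash
python3 -c "
from h import *
show(); rows([.6724,.0472,.259],79.3,4)
cv2.imwrite('pics/w6.png',get_image('wrist')[:,:,::-1]); show()
cv2.imwrite('pics/d6.png',get_image('side')[120:340,120:400,::-1].repeat(2,0).repeat(2,1)); show()"
```

```text
t 7.9 p [0.6753 0.0466 0.3806] yaw 79.33 op 0.0735 F [-1.7 -0.3  0.6] q [-0.11  0.44  1.3  -0.    1.4  -1.49] tilt [-0.004  0.    -1.   ]
[-0.7 30.4  0. ] turn y 0.0001
[-0.7 30.4  0. ] turn y 0.0001
[-0.7 30.4  0. ] turn y 0.0001
[-0.7 30.4  0. ] turn y 0.0001
t 7.95 p [0.6737 0.0472 0.3822] yaw 79.39 op 0.073 F [ 0.2 -0.3  0.2] q [-0.11  0.43  1.31  0.    1.41 -1.49] tilt [-0.003  0.    -1.   ]
t 8.0 p [0.6728 0.0476 0.3838] yaw 79.42 op 0.0733 F [-0.5  0.9  0.8] q [-0.11  0.43  1.31  0.    1.41 -1.49] tilt [-0.002  0.    -1.   ]
```

View pics/w6.png

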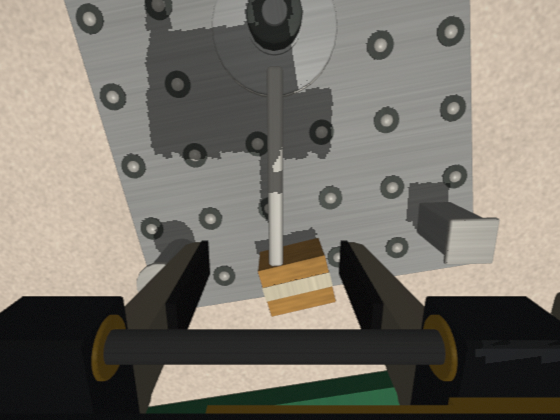

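View pics/d6.png

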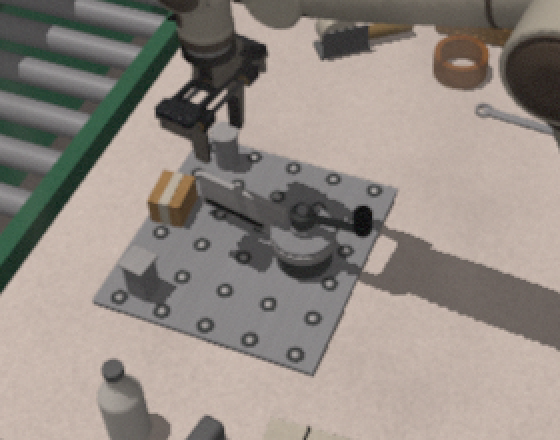

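Blade (275,70–265) is centred between the jaws. Before the swing I'll check the carton's clearance from the blade's tip circle (r = 190 mm).

Run:
```python
from h import *
m=dict(np.load('w3.npz'))
I=cv2.imread('pics/w3.png')
a=cv2.resize(I[170:280,280:400],None,fx=6,fy=6,interpolation=cv2.INTER_CUBIC); 
for r,z,col in ((.19,.06,(0,0,255)),(.19,.035,(0,255,0)),(.19,.1,(255,0,0))):
    for t in np.radians(np.arange(-20,20,.25)):
        q=proj(m,[P[0]+r*np.cos(t),P[1]+r*np.sin(t),z]); q=(q-[280,170]+.5)*6-.5
        cv2.circle(a,tuple(int(v) for v in q),1,col,-1)
cv2.imwrite('pics/c.png',cv2.convertScaleAbs(a,alpha=1.2))
```

```text
(no output)
```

View pics/c.png

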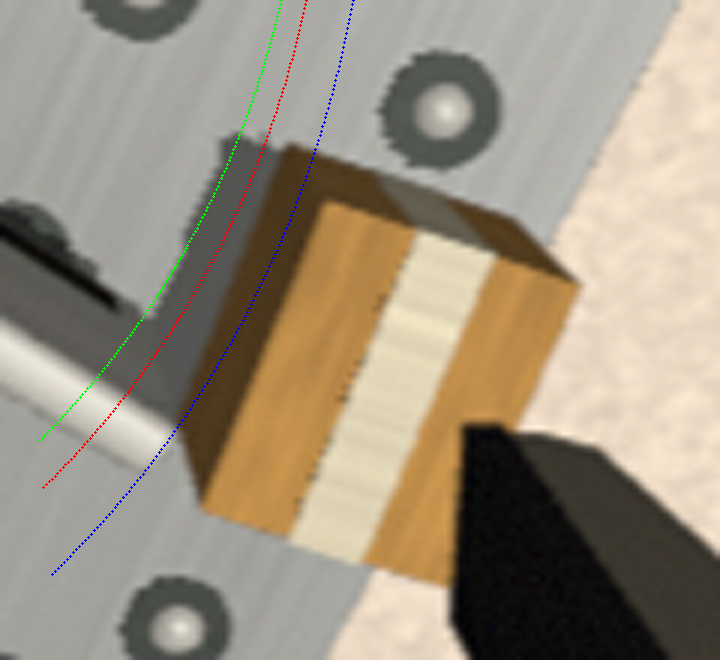

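Tip circle clears the carton by about 8 mm. Descending and pinching.

>>> {"method": "drive_tool", "body": {"plan": [[0.8,0,42,0,0,0,0],[0.8,0,42,0,0,0,0],[0.8,0,41,0,0,0,0],[0.4,0,0,0,0,0,0],[0,0,0,0,0,0,0]], "newtons": 12}}

```text
time: 8.62
tool_pos: [0.673, 0.0477, 0.2628]
ee_rot: [[0.983, 0.004, 0.183], [-0.183, -0.0, 0.983], [0.004, -1.0, 0.0]]
wrist_force: [0.7, 0.1, 1.2]
opening: 0.0559
```

>>> {"method": "drive_tool", "body": {"plan": [[0,0,0,0,0,0,0],[0,0,0,0,0,0,0],[0,0,0,0,0,0,0],[0,0,0,0,0,0,0],[0,0,0,0,0,0,0]]}}

```text
time: 9.25
tool_pos: [0.6729, 0.0475, 0.2597]
ee_rot: [[0.983, 0.0, 0.184], [-0.184, -0.0, 0.983], [0.0, -1.0, -0.0]]
wrist_force: [-0.4, -0.4, 0.3]
opening: 0.012
```

```bash
python3 -c "
from h import *
s=show(); d=s['tool_pos'][:2]-P; print(np.hypot(*d),np.degrees(np.arctan2(d[1],d[0])))
"
```

```text
t 9.25 p [0.6729 0.0475 0.2597] yaw 79.42 op 0.012 F [-0.4 -0.4  0.3] q [-0.11  0.54  1.41 -0.    1.19 -1.49] tilt [ 0. -0. -1.]
0.14047700145238898 -10.542009730811541
```

>>> {"method": "drive_tool", "body": {"plan": [[0,-0.7,0,13.9,0,-0.0993,0],[0,-0.7,0,13.9,0,-0.0993,0],[0,-0.7,0,13.9,0,-0.0993,0],[0,-0.7,0,13.9,0,-0.0993,0]]}}

```text
time: 9.75
tool_pos: [0.6721, 0.103, 0.2597]
ee_rot: [[0.977, -0.0, -0.214], [0.214, -0.0, 0.977], [-0.0, -1.0, -0.0]]
wrist_force: [-1.5, -0.4, 1.4]
opening: 0.0119
```

```bash
python3 -c "
from h import *
s=show(); d=s['tool_pos'][:2]-P; print(np.hypot(*d),np.degrees(np.arctan2(d[1],d[0])))
"
```

```text
t 9.75 p [0.6721 0.103  0.2597] yaw 102.34 op 0.0119 F [-1.5 -0.4  1.4] q [-0.03  0.56  1.39 -0.    1.2  -1.81] tilt [-0. -0. -1.]
0.14048555704341367 12.251055090196509
```

>>> {"method": "drive_tool", "body": {"plan": [[0,-0.7,0,13.9,0,-0.0993,0],[0,-0.7,0,13.9,0,-0.0993,0],[0,-0.7,0,13.9,0,-0.0993,0],[0,-0.7,0,13.9,0,-0.0993,0],[0,0,0,0,0,0,0]]}}

```text
time: 10.38
tool_pos: [0.6496, 0.1541, 0.2597]
ee_rot: [[0.82, -0.001, -0.573], [0.573, -0.0, 0.82], [-0.001, -1.0, -0.0]]
wrist_force: [-1.3, -1.6, 0.9]
opening: 0.0121
```

>>> {"method": "drive_tool", "body": {"plan": [[0,0,0,0,0,0,0],[0,0,0,0,0,0,0]]}}

```text
time: 10.62
tool_pos: [0.6501, 0.1531, 0.2597]
ee_rot: [[0.821, -0.0, -0.571], [0.571, 0.0, 0.821], [-0.0, -1.0, 0.0]]
wrist_force: [-1.1, 0.9, 2.7]
opening: 0.0121
```

```bash
python3 -c "
from h import *
s=show(); d=s['tool_pos'][:2]-P; print(np.hypot(*d),np.degrees(np.arctan2(d[1],d[0])))
"
```

```text
t 10.62 p [0.6501 0.1531 0.2597] yaw 124.83 op 0.0121 F [-1.1  0.9  2.7] q [ 0.05  0.53  1.43  0.    1.19 -2.13] tilt [-0.  0. -1.]
0.14030872861518462 34.718088211852674
```

Arm is at about 34.7°. Releasing, lifting and looking along the line.

>>> {"method": "drive_tool", "body": {"plan": [[0.8,0,0,0,0,0,0],[0.8,0,0,0,0,0,0],[0.8,0,0,0,0,0,0],[1,0,0,0,0,0,0],[1,0,-50,0,0,0,0]]}}

```text
time: 11.25
tool_pos: [0.6482, 0.1533, 0.305]
ee_rot: [[0.82, -0.01, -0.572], [0.572, -0.001, 0.82], [-0.009, -1.0, 0.006]]
wrist_force: [0.5, -0.3, 0.7]
opening: 0.0594
```

>>> {"method": "drive_tool", "body": {"plan": [[1,20,-55,0,0,0,0],[1,35,-45,0,0,0,0],[1,35,-20,0,0,0,0],[1,0,0,0,0,0,0],[1,0,0,0,0,0,0]]}}

```text
time: 11.88
tool_pos: [0.7233, 0.2047, 0.428]
ee_rot: [[0.82, -0.003, -0.572], [0.572, -0.001, 0.82], [-0.003, -1.0, 0.001]]
wrist_force: [0.5, -0.2, -0.1]
opening: 0.0918
```

Run:
```python
from h import *
get_image('wrist')
m=camera_model('wrist'); I=get_image('wrist')[:,:,::-1]; m2=camera_model('wrist'); print(np.abs(m['t']-m2['t']).max())
np.savez('w7.npz',**m); cv2.imwrite('pics/w7.png',I); show()
```

```text
6.380850272591498e-05
t 11.97 p [0.723  0.2045 0.428 ] yaw 124.9 op 0.0916 F [-0.5  0.6  0.7] q [ 0.12  0.62  0.96 -0.    1.57 -2.06] tilt [-0.003 -0.001 -1.   ]
```

View pics/w7.png

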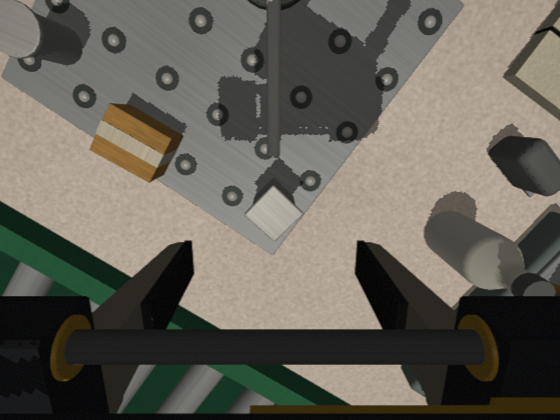

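The blade (273,10–155) points at the square cap (274,213). Measuring it more finely.

Run:
```python
from h import *
m=dict(np.load('w7.npz')); I=cv2.imread('pics/w7.png')
a=cv2.resize(I[0:250,210:340],None,fx=4.5,fy=4.5,interpolation=cv2.INTER_CUBIC)[:, :]
cv2.imwrite('pics/w7a.png',cv2.convertScaleAbs(a[:580],alpha=2)); cv2.imwrite('pics/w7b.png',cv2.convertScaleAbs(a[560:],alpha=1.2)); print(a.shape)
```

```text
(1125, 585, 3)
```

View pics/w7a.png

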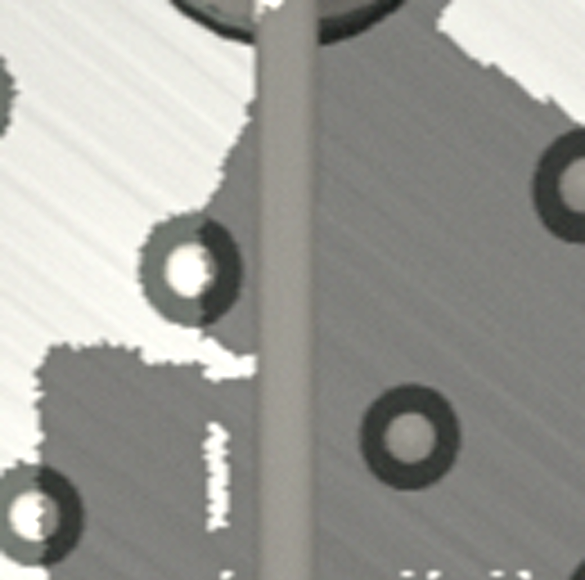

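View pics/w7b.png

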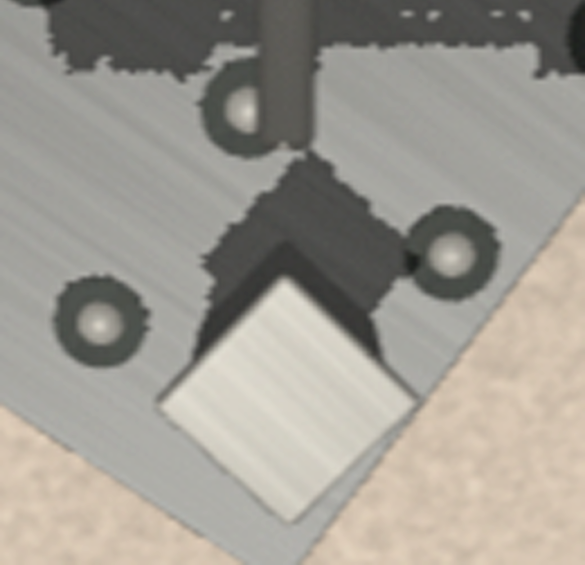

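Run:
```python
from h import *
m=dict(np.load('w7.npz'))
c=lambda x,y:(210+(x+.5)/4.5-.5,(y+.5)/4.5-.5)
b0=onz(m,c(287.5,60),.1);b1=onz(m,c(287,700),.1);q=onz(m,c(287.5,962),.086)
print(b0,b1,q); an=lambda v:np.degrees(np.arctan2(v[1],v[0]))
print('blade dir',an(b1-b0),'b1->post',an(q-b1),'P->b1',an(b1[:2]-P),'P->post',an(q[:2]-P),'b0->post',an(q-b0))
s=show()
d=np.array([.4394,.0732]); print(); rows([.4394,.0736,.42],89.9,6)
```

```text
[0.59151088 0.11265789 0.1       ] [0.68898475 0.18049097 0.1       ] [0.73924033 0.2156759  0.086     ]
blade dir 34.83445941523983 b1->post 34.996636283054826 P->b1 34.83250469608955 P->post 34.87291242170592 b0->post 34.88970174314531
t 11.97 p [0.723  0.2045 0.428 ] yaw 124.9 op 0.0916 F [-0.5  0.6  0.7] q [ 0.12  0.62  0.96 -0.    1.57 -2.06] tilt [-0.003 -0.001 -1.   ]

[-51.2   1.3   9.2] turn y 0.1018
[-51.9   1.3   3.9] turn y 0.1018
[-52.    1.3  -1.4] turn y 0.1018
[-51.6   1.3  -6.7] turn y 0.1018
[-50.7   1.3 -11.9] turn y 0.1018
[-49.2   1.3 -17. ] turn y 0.1018
```

Blade and post directions agree within about 0.1°. Going back to the knob to tighten.

>>> {"method": "drive_tool", "body": {"plan": [[1,-51,1,9,0,0.102,0],[1,-52,1,4,0,0.102,0],[1,-52,1,-1.5,0,0.102,0],[1,-51.5,1,-6.5,0,0.102,0],[1,-50.5,1,-12,0,0.102,0]]}}

```text
time: 12.6
tool_pos: [0.4853, 0.0952, 0.4236]
ee_rot: [[0.995, -0.001, -0.096], [0.096, -0.0, 0.995], [-0.001, -1.0, -0.0]]
wrist_force: [-0.2, -0.9, 0.6]
opening: 0.092
```

>>> {"method": "drive_tool", "body": {"plan": [[1,-49,2,-17,0,0.102,0],[1,0,0,0,0,0,0],[1,0,0,0,0,0,0]]}}

```text
time: 12.98
tool_pos: [0.4406, 0.0741, 0.4226]
ee_rot: [[1.0, 0.001, 0.003], [-0.003, 0.0, 1.0], [0.001, -1.0, 0.0]]
wrist_force: [-0.3, -0.2, 0.1]
opening: 0.0918
```

Run:
```python
from h import *
s=show(); rows([.4394,.0736,.317],89.9,3)
m=camera_model('wrist'); I=get_image('wrist')[:,:,::-1]; print(proj(m,[.4394,.0736,.158])); cv2.imwrite('pics/w8.png',I)
```

```text
t 12.97 p [0.4406 0.0741 0.4226] yaw 89.85 op 0.0918 F [-0.3 -0.2  0.1] q [-0.11 -0.2   1.91  0.    1.43 -1.67] tilt [ 0.001  0.    -1.   ]
[-0.4 35.2 -0.2] turn y -0.0003
[-0.4 35.2 -0.2] turn y -0.0003
[-0.4 35.2 -0.2] turn y -0.0003
[273.62037082 215.08110556]
```

View pics/w8.png

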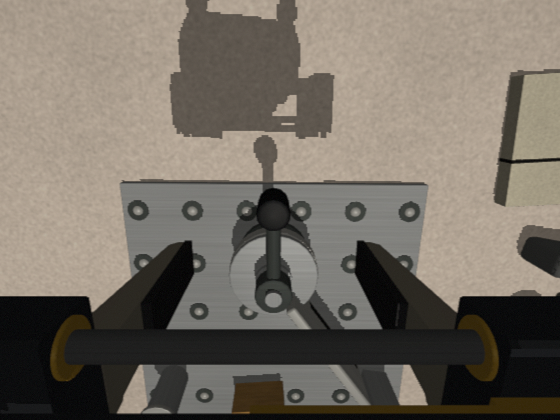

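Knob at (273,213), where expected. Descend and grip.

>>> {"method": "drive_tool", "body": {"plan": [[1,-1,35,0,0,0,0],[1,0,35,0,0,0,0],[1,0,35,0,0,0,0],[0.5,0,0,0,0,0,0],[0,0,0,0,0,0,0]], "newtons": 30}}

```text
time: 13.65
tool_pos: [0.4409, 0.0744, 0.319]
ee_rot: [[1.0, 0.002, 0.002], [-0.002, -0.0, 1.0], [0.002, -1.0, -0.0]]
wrist_force: [-0.4, -0.1, 0.8]
opening: 0.0739
```

>>> {"method": "drive_tool", "body": {"plan": [[0,0,0,0,0,0,0],[0,0,0,0,0,0,0],[0,0,0,0,0,0,0],[0,0,0,0,0,0,0],[0,0,0,0,0,0,0]]}}

```text
time: 14.28
tool_pos: [0.4398, 0.0741, 0.3178]
ee_rot: [[1.0, -0.0, 0.002], [-0.002, -0.001, 1.0], [-0.0, -1.0, -0.001]]
wrist_force: [-0.3, -2.8, 0.3]
opening: 0.0274
```

Run:
```python
from h import *
s=show(); d=s['tool_pos'][:2]-P; print(np.hypot(*d),np.degrees(np.arctan2(d[1],d[0])))
arc(179.7,112.4,.0955,10,0)
```

```text
t 14.28 p [0.4398 0.0741 0.3178] yaw 89.86 op 0.0274 F [-0.3 -2.8  0.3] q [-0.11 -0.1   2.04 -0.    1.2  -1.67] tilt [-0.    -0.001 -1.   ]
0.09497720455456084 179.4662934676213
[ 0.66 11.19] turn 0.11746065865921818
[ 0.66 11.19] turn 0.11746065865921862
[ 0.66 11.19] turn 0.11746065865921818
[ 0.66 11.19] turn 0.11746065865921818
[ 0.66 11.19] turn 0.11746065865921818
[ 0.66 11.19] turn 0.11746065865921906
[ 0.66 11.19] turn 0.11746065865921818
[ 0.66 11.19] turn 0.11746065865921818
[ 0.66 11.19] turn 0.11746065865921818
[ 0.66 11.19] turn 0.11746065865921862
```

>>> {"method": "drive_tool", "body": {"plan": [[0,0.7,0,11.2,0,0.117,0],[0,0.7,0,11.2,0,0.117,0],[0,0.7,0,11.2,0,0.117,0],[0,0.7,0,11.2,0,0.117,0],[0,0.7,0,11.2,0,0.117,0]]}}

```text
time: 14.9
tool_pos: [0.4562, 0.1268, 0.3178]
ee_rot: [[0.831, -0.001, 0.557], [-0.557, -0.003, 0.831], [0.001, -1.0, -0.003]]
wrist_force: [-1.4, -7.2, 2.3]
opening: 0.0278
```

>>> {"method": "drive_tool", "body": {"plan": [[0,0.7,0,11.2,0,0.117,0],[0,0.7,0,11.2,0,0.117,0],[0,0.7,0,11.2,0,0.117,0],[0,0.4,0,8,0,0.085,0],[0,0,0,0,0,0,0]]}}

```text
time: 15.52
tool_pos: [0.4864, 0.1552, 0.3178]
ee_rot: [[0.52, -0.001, 0.854], [-0.854, -0.002, 0.52], [0.002, -1.0, -0.002]]
wrist_force: [-0.9, -4.3, 2.1]
opening: 0.0271
```

Run:
```python
from h import *
s=show(); d=s['tool_pos'][:2]-P; print(np.hypot(*d),np.degrees(np.arctan2(d[1],d[0])))
```

```text
t 15.53 p [0.4864 0.1552 0.3178] yaw 31.34 op 0.0271 F [-0.9 -4.3  2.1] q [ 0.07  0.08  1.86 -0.    1.2  -0.47] tilt [-0.001 -0.002 -1.   ]
0.09526566784150944 120.55221458316471
```

>>> {"method": "drive_tool", "body": {"plan": [[0,0.4,0,6,0,0.063,0],[0,0.3,0,5,0,0.052,0],[0,0.1,0,3,0,0.031,0],[0,0,0,0,0,0,0]]}}

```text
time: 16.02
tool_pos: [0.4985, 0.1612, 0.3178]
ee_rot: [[0.391, -0.002, 0.92], [-0.92, -0.002, 0.391], [0.001, -1.0, -0.003]]
wrist_force: [-4.6, -5.1, 4.8]
opening: 0.0273
```

Run:
```python
from h import *
s=show(); d=s['tool_pos'][:2]-P; print(np.hypot(*d),np.degrees(np.arctan2(d[1],d[0])),s['torque'])
```

```text
t 16.02 p [0.4985 0.1612 0.3178] yaw 23.01 op 0.0273 F [-4.6 -5.1  4.8] q [ 0.08  0.11  1.83 -0.    1.2  -0.32] tilt [-0.002 -0.002 -1.   ]
0.09517514863755769 112.44147905673891 [-0.77576875  0.47028886  0.06077622]
```

>>> {"method": "drive_tool", "body": {"plan": [[0,0,0,1.5,0,0.012,0],[0,0,0,0,0,0,0]]}}

```text
time: 16.27
tool_pos: [0.4996, 0.1617, 0.3178]
ee_rot: [[0.38, -0.003, 0.925], [-0.925, -0.003, 0.38], [0.001, -1.0, -0.004]]
wrist_force: [-5.7, -5.7, 5.2]
opening: 0.0276
```

Run:
```python
from h import *
s=show(); d=s['tool_pos'][:2]-P; print(np.hypot(*d),np.degrees(np.arctan2(d[1],d[0])),s['torque'])
```

```text
t 16.27 p [0.4996 0.1617 0.3178] yaw 22.34 op 0.0276 F [-5.7 -5.7  5.2] q [ 0.08  0.12  1.82 -0.    1.21 -0.31] tilt [-0.003 -0.003 -1.   ]
0.09521532776752091 111.69318791188677 [-0.87544249  0.61162434  0.09038972]
```

>>> {"method": "drive_tool", "body": {"plan": [[0,0,0,2,0,0,0],[0,0,0,0,0,0,0]]}}

```text
time: 16.52
tool_pos: [0.5011, 0.1622, 0.3177]
ee_rot: [[0.38, -0.005, 0.925], [-0.925, -0.003, 0.38], [0.001, -1.0, -0.006]]
wrist_force: [-7.8, -6.3, 6.5]
opening: 0.0274
```

Run:
```python
from h import *
s=show(); d=s['tool_pos'][:2]-P; print(np.hypot(*d),np.degrees(np.arctan2(d[1],d[0])),s['torque'])
```

```text
t 16.52 p [0.5011 0.1622 0.3177] yaw 22.31 op 0.0274 F [-7.8 -6.3  6.5] q [ 0.08  0.12  1.82 -0.    1.21 -0.3 ] tilt [-0.005 -0.003 -1.   ]
0.0952046747306314 110.73409756854134 [-1.10425137  1.08409672 -0.13369735]
```

The lever reads at or slightly past the stop by TCP angle, with about 10 N resisting. Release, lift and check.

>>> {"method": "drive_tool", "body": {"plan": [[0.8,0,0,-2,0,0,0],[1,0,0,0,0,0,0],[1,0,0,0,0,0,0],[1,0,-30,0,0,0,0],[1,0,-50,0,0,0,0]]}}

```text
time: 17.15
tool_pos: [0.4995, 0.1623, 0.3966]
ee_rot: [[0.38, -0.005, 0.925], [-0.925, -0.0, 0.38], [-0.002, -1.0, -0.004]]
wrist_force: [0.9, -0.0, -0.2]
opening: 0.0754
```

```bash
python3 -c "
from h import *
show(); rows([.666,.076,.45],22.8,4)"
```

```text
t 17.15 p [0.4995 0.1623 0.3966] yaw 22.31 op 0.0754 F [ 0.9 -0.  -0.2] q [ 0.08  0.04  1.74  0.    1.37 -0.31] tilt [-0.005 -0.    -1.   ]
[ 35.8 -13.3  30.3] turn y -0.0021
[ 35.8 -13.3  30.2] turn y -0.0021
[ 35.9 -13.3  30.2] turn y -0.0021
[ 36.  -13.3  30.1] turn y -0.0021
```

>>> {"method": "drive_tool", "body": {"plan": [[1,36,-13,30,0,0,0],[1,36,-13,30,0,0,0],[1,36,-13,30,0,0,0],[1,36,-13,30,0,0,0],[1,0,0,0,0,0,0]]}}

```text
time: 17.77
tool_pos: [0.6678, 0.0728, 0.4495]
ee_rot: [[0.377, 0.001, 0.926], [-0.926, -0.0, 0.377], [0.001, -1.0, 0.001]]
wrist_force: [0.3, 0.3, 0.5]
opening: 0.0915
```

Run:
```python
from h import *
get_image('wrist');get_image('wrist')
m=camera_model('wrist')
I=get_image('wrist')[:,:,::-1]
m2=camera_model('wrist'); print(np.abs(m['t']-m2['t']).max())
np.savez('w9.npz',**m); cv2.imwrite('pics/w9.png',I)
a=cv2.resize(I[0:270,70:440],None,fx=2.1,fy=2.1,interpolation=cv2.INTER_CUBIC); cv2.imwrite('pics/w9z.png',cv2.convertScaleAbs(a,alpha=1.4))
show()
```

```text
0.000457346255815283
t 17.93 p [0.6653 0.0752 0.4491] yaw 22.34 op 0.0916 F [-0.7 -0.5 -0.1] q [-0.07  0.38  1.24  0.    1.52 -0.46] tilt [-0.001  0.    -1.   ]
```

View pics/w9z.png

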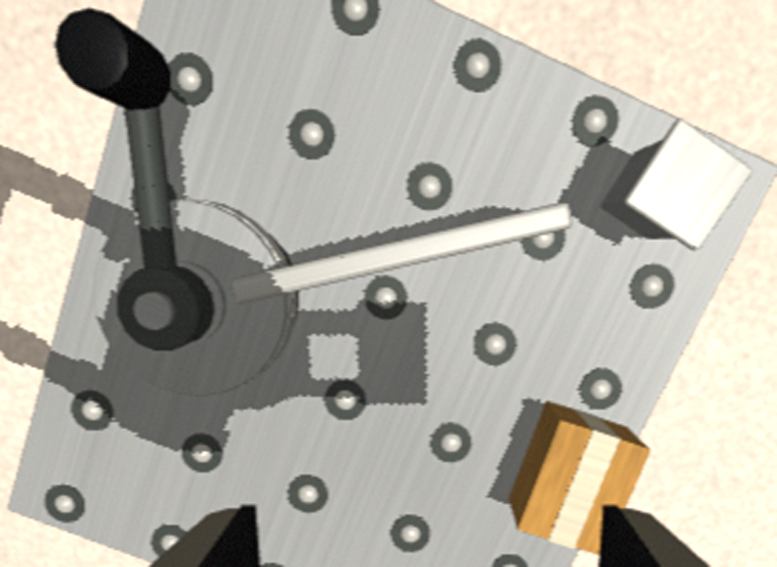

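Run:
```python
from h import *
an=lambda v:np.degrees(np.arctan2(v[1],v[0]))
c=lambda x,y:(70+(x+.5)/2.1-.5,(y+.5)/2.1-.5)
m=dict(np.load('w9.npz'))
r={k:onz(m,c(*p),z) for k,(p,z) in {"knob":((93,50),.158),"cap":((154,310),.124),"sq":((689,184.5),.086),"bi":((238,291),.1),"bo":((565,216.5),.1)}.items()}
for k in r: print(k,np.round(r[k],4))
print('blade',an(r['bo']-r['bi']),an(r['bo'][:2]-P),an(r['bo']-r['cap']),'post',an(r['sq'][:2]-P),an(r['sq']-r['cap']),'lever',an(r['knob'][:2]-P),an(r['knob']-r['cap']))
# difference in 1st picture for comparison
I=cv2.imread('pics/w3.png')
n={}
for k in ('scene','side'): cv2.imwrite(f'pics/{k}9.png',get_image(k)[:,:,::-1])
show()
```

```text
knob [0.501  0.1612 0.158 ]
cap [0.5351 0.0732 0.124 ]
sq [0.7396 0.2163 0.086 ]
bi [0.5613 0.091  0.1   ]
bo [0.6895 0.1797 0.1   ]
blade 34.69135902549046 34.55022033398898 34.61378597866709 post 34.94046440996683 34.988623448283725 lever 111.01750799688912 111.19698242739862
t 18.02 p [0.665  0.0755 0.4495] yaw 22.37 op 0.0918 F [-0.6  0.  -0. ] q [-0.07  0.38  1.24  0.    1.52 -0.46] tilt [-0.001  0.    -1.   ]
```

View pics/scene9.png

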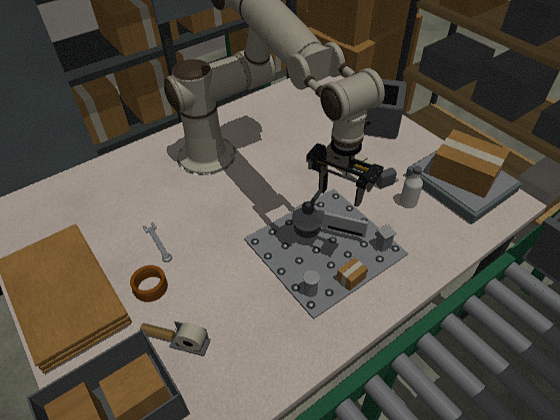

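The blade points within about 0.3° of the post centre and the lever is back at its stop. The carton has not moved relative to the plate fasteners, and the robot is clear. Handing in.

```bash
python3 -c "
from plant import *
print(sign_off(), observe()['time'])"
```

```text
the job is handed in; nothing more can be done
the job is handed in; nothing more can be done
```

The job is done and handed in at about 18 s of the 72 s allowed. The guide arm points at the square post and the clamp lever is back at its stop.

- **Lever:** I gripped the knob and backed it off to about 1.18 rad, past the 1.0 needed and under the 2.1 limit. To tighten, I turned it back until it resisted with about 10 N. The last picture put it at 111° against 112° for fully tight, which matches within measuring error.
- **Guide arm:** I pinched the blade and swung it from -10.5° to about 34.8°. Just before tightening it measured 34.83°, with the post centre at 34.87°. After tightening, a coarser view read 34.6–34.7° for the blade and 34.95° for the post. That 0.3° gap is about 1 mm at the post; it is either measuring error or slight drag from tightening, and I left it.
- **Everything else:** The carton sits in the same place against the plate fasteners as at the start. Nothing else looks moved in the scene view, checked only by eye. The gripper was open and clear of everything at hand-in, and I saw no wrist force above about 12 N.

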